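# Lock a relay in the bench tester and hold its job ticket pressed home

## Task

Test a glow-plug relay: drop the rectangular black relay into the socket pocket of the bench tester until it sits fully down, and swing the locking lever shut over it. Then slide the narrower of the two ticket holders down behind the lip of the rail on the tester's front and press it fully home against the sprung foot; the tester only runs while it is pressed, so do not let go: finish still holding it pressed home. Leave the other things on the bench where they are.

Things in the scene. Friction and masses are not known exactly. Their poses are not given: they have to be found in the camera images.
- relay: Black rectangular plastic relay, 40 (its x) x 30 (its y) x 52 mm high, upright on the bench, 90 g, thin bright band low round it. The top 2 mm is a smaller grey cap (30 x 20). Origin: centre of its underside, z up. Either way round fits; the lowest 15 mm goes into the pocket, so grip it above that.
- pocket (a point): Centre of the socket pocket's floor on the green tester (fixed box, 125 x 270 x 30 mm high). Floor 30 mm above the bench; pocket 45 (x) x 35 mm (y) inside, 15 mm deep, black walls 6 mm thick (rim 45 mm above bench; sloped lead-ins up to 53 mm at the two x ends). Axes are the tester's: x away from its front (the ticket rail runs along the front), y to its left seen from the robot, z up.
- lever (a joint): Locking lever's angle, rad: 0 = shut, steel bar over the pocket pointing to the tester's -x; grows to 1.9 as it swings open in the level plane (knob to the tester's +y, clockwise from above). Starts open at 1.3 to 1.75. Stays where left: light friction, 0.6 N at the knob. Bar 16 mm wide, 7 mm thick, underside 85.5 mm above the bench, 3.5 mm over a seated relay.
- pivot (a point): On the vertical axis of the locking lever, 88 mm above the bench, 52 mm behind (tester's +x) the centre of the pocket. Axes as the pocket's.
- knob (a point): Centre of the upright black knob (14 mm diameter, 32 mm high) on the end of the lever's bar, 86 mm from the pivot; this point is 108.5 mm above the bench and the knob's foot, the top of the bar, is 92.5 mm above it. Its x axis points along the bar to the pivot.
- holder: Narrower ticket holder: upright aluminium plate 6 (its x) x 72 (its y) x 55 mm high with paper ticket; on the middle of its top edge a grey grip tab 12 (x) x 34 (y) x 40 mm high; 95 mm high in all, 70 g. Origin: centre of its lower edge, 6 mm above the bench at first. Stands loosely in a wooden stand (60 x 76 x 24 mm, slot 8 mm wide, 18 deep); lift it out upwards. Either way round fits.
- channel (a point): Middle of the channel between aluminium lip (front) and shelf edge behind it, on the tester's front, level with the top of their straight part, 40 mm above the bench. 9 mm wide (tester's x), 80 mm long (tester's y) between end cheeks; takes the plate upright from above. Above this point both sides flare out to a mouth about 23 mm wide at 50 mm above the bench. Axes as the pocket's.
- foot (a joint): How far the brass sprung foot in the channel's bottom is pressed, m: 0 free (its top is 20 mm below point channel), 0.008 at its stop (28 mm below). The spring starts to give at about 4 N and needs about 10 N at the stop; it lifts the holder again if it is let go. Home is more than 0.006.
- wide_holder: The other ticket holder, to be left alone: the same but 104 mm wide, too wide for the channel, in a like stand.
- flasher: Leave alone: small round aluminium flasher can, 33 mm diameter, 38 mm high. Origin under its centre.
- nozzle: Leave alone: upright steel injector nozzle, 26 mm diameter, 60 mm high. Origin under its centre.
- fitting: Leave alone: brass fitting, 22 mm diameter, 36 mm high. Origin under its centre.
- jar: Leave alone: amber glass jar, 56 mm diameter, 70 mm high. Origin under its centre.
There are look-alikes about, which are no part of the job. Leave any blue or turquoise look-alike of the holder alone.

How it is judged (in metres and radians):
On the way, in this order (a step that is already met when the one before it is completed fails the run):
1. the relay sits fully down in the pocket while the lever is still open (x of relay in the frame of pocket between -0.004 and 0.004 m and y of relay in the frame of pocket between -0.004 and 0.004 m and z of relay in the frame of pocket below 0.003 m and angle between relay's own z axis and vertical below 0.08 rad and value of joint lever above 0.8 rad), for 0.2 s.
2. the lever is swung shut over the seated relay, while the holder is not yet pressed home (x of relay in the frame of pocket between -0.004 and 0.004 m and y of relay in the frame of pocket between -0.004 and 0.004 m and z of relay in the frame of pocket below 0.003 m and angle between relay's own z axis and vertical below 0.08 rad and value of joint lever below 0.12 rad and value of joint foot below 0.003 m), for 0.2 s.
3. the holder is pressed home behind the lip (x of holder in the frame of channel between -0.004 and 0.004 m and y of holder in the frame of channel between -0.008 and 0.008 m and z of holder in the frame of channel below -0.024 m and angle between holder's own z axis and vertical below 0.12 rad and value of joint foot above 0.006 m and contact force between the fingers and holder above 3 N), for 0.2 s.
At the end, for the whole second after the job is handed in: Relay in pocket within 4 mm of centre, 3 mm of the floor, 0.08 rad of upright; lever within 0.12 rad of shut; gripper still holding the holder (over 3 N), at rest, within 0.12 rad of upright, in the channel within 4 mm across and 8 mm along, foot pressed over 6 mm (all of step 3 and x of relay in the frame of pocket between -0.004 and 0.004 m and y of relay in the frame of pocket between -0.004 and 0.004 m and z of relay in the frame of pocket below 0.003 m and angle between relay's own z axis and vertical below 0.08 rad and value of joint lever below 0.12 rad and linear speed of holder below 0.02 m/s); the arm keeps its last pose, push and grip.
It fails at once if a bystander is moved more than 30 mm (distance of any of flasher, wide_holder, nozzle, fitting, jar from where it was at the start of the episode above 0.03 m).
It also fails if it takes over 72 s, if anything falls off the work surface, if the arm or the gripper's body presses on something with over 40 N, if the wrist force passes 120 N, or if a joint passes its speed limit or range.

## Robot

A 6-joint arm with a two-finger parallel gripper is mounted at the origin on the work surface. World frame = base frame: x ahead of the robot, y to its left, z up, the work surface at z = 0. Lengths are in m, angles in degrees, forces in N, time in s.
With the tool pointing down it reaches from about 0.35 to 0.775 m from the base axis. Payload 5.5 kg.
Tool frame: the origin (TCP) lies at the very end of the fingers, on their centre line; the grasp point (between the pads) lies 19 mm behind it; z points along the fingers, y is the direction in which the jaws open and shut (so a half turn about z gives the same grasp; the last joint's range is limited). The gripper opens to 85 mm and grips with 20 to 120 N. Pads are 22 mm wide; open, the fingers measure 114 mm over their backs; the gripper's body (76 mm by 85 mm) begins 54 mm behind the grasp point. The pads swing forward as they close: fully open they stand 13 mm farther back than shut.
Start: joints at [-73.43, 17.945, 2.641, 74.691, 0, 82.002], TCP at [0.239, -0.523, 0.231] pointing down, gripper open.
Joint ranges: [-158.12, 158.12], [-49.38, 96.58], [-58.88, 72.47], [-126.05, 133.96], [-84.25, 85.87], [-180, 180]. Speed limits (degrees/s): [147.25, 147.25, 180, 180, 180, 180].

## Interface

Orientations are given as a 3x3 rotation matrix whose columns are the frame's x, y, z axes.
In Python, from plant import telemetry, get_image, get_calibration, robot, finder gives the robot as it stands.
- The arm moves only by the shell command python3 -m jog 'ROWS' [FORCE]. ROWS is JSON, a list of rows, each a list of 3 entries, a list of its own where there are three numbers: the shift along the tool's x, y, z in cm, then the turn, a rotation vector about the tool's x, y, z in rad, then the opening, from 0 (shut) to 1 (fully open). A call has 1 to 20 rows; each row shifts and turns the commanded pose from where the row before left it, along the tool's axes as they then stand; what a row does not reach is not made up. A row lasts 1/10 s, in which the tool goes at most 50 mm and 8.59 degrees, less where a joint would pass 70% of its speed; a pose out of reach is approached as far as the arm can. A call is refused whole if a number of a shift passes 5 or a number of a turn 0.15, either way. A call with a gripper value outside its range is refused whole. The fingers move at their own pace and stop on an object; FORCE is the grip in N (left out, the last holds). Time passes only in rows, so rows that do not move let the fingers close. It gives the time, the measured TCP pose, the force and the opening at its end, in the units of the state.
- telemetry.observe(): the state, without advancing time (a new reading comes with each control period).
- get_image(name): name is "scene" or "top"; returns the picture (420x560x3 uint8, blue, green, red); there is no depth.
- get_calibration(name): a dict with "camera_matrix" (3x3 intrinsics, pixels), "camera_from_world" (4x4, takes a point from world to camera coordinates). Camera axes: x right, y down, z forward; pixel columns grow to the right and rows downward; lengths in m; the calibration is good to about 2 mm. A picture is of the moment at which its call begins. get_calibration takes no time and is no camera call.
- robot.job_done(): hands the job in, once; it reports no verdict.
Trained networks look in the newest picture that a camera, given by its name, has taken for a name from the list of things; names that differ only in an ending like _2 or _b are one class to them, and where a whole thing is asked for, a point or a joint stands for the part that bears it (a point fixed in the world has none). Each returns a list of dicts, best first, with "confidence" (0 to 1); they miss things now and then, are a little off and sometimes report something else, mostly with a low value. They report only what shows in the picture. A call takes as long as a camera call. They do not tell look-alikes from the thing itself.
- finder.look_for(camera, name): "xy" ([column, row] in pixels, amid what is visible of it).
- finder.cut_out(camera, name): "mask" (420x560 bool, what is visible of it) and "xy" ([column, row] in pixels, amid what is visible of it).
- finder.pinpoint(camera, name): "xy" ([column, row] in pixels: a listed point, or the origin of a listed thing).
The state is a dict: "t": time; "q": joint angles; "qvel": joint speeds; "joint_torque": joint torques, N m; "ee_pos": TCP position; "tool_rot": TCP orientation; "contact_force": force on the tool from outside, world axes, zero at the start; "wrist_torque": the same for the moment, N m; "gripper_width": finger opening in m.
Only numpy, scipy, OpenCV 4.12 (cv2) and the standard library are available. Lean on these libraries where they do the work, as an engineer would, in place of code of your own. Each camera call takes 0.05 s, during which the arm holds its last target. There are 200 camera calls.

## Working session

There is one attempt and no reset: what is moved stays moved. The work goes in short steps, Python scripts to look and compute and a shell command to move; the robot and the scene stay as the last step left them, time stands still between calls to the robot, and variables do not carry over. Pictures are saved under pics/ and viewed, about 8 in all and at most 12, crops included, and the job is handed in when it is done.

```bash
ls; mkdir -p pics; cat > h.py <<'E'
import numpy as np, cv2
from plant import telemetry, get_image, get_calibration, robot, finder
def cal(c):
    k=get_calibration(c); return np.array(k["camera_matrix"]),np.array(k["camera_from_world"])
def proj(c,p):
    K,T=cal(c); q=K@(T[:3,:3]@np.array(p,float)+T[:3,3]); return q[:2]/q[2]
def ray(c,xy):
    K,T=cal(c); R=T[:3,:3]; d=R.T@np.linalg.solve(K,[xy[0],xy[1],1]); return -R.T@T[:3,3],d
def atz(c,xy,z):
    o,d=ray(c,xy); return o+d*(z-o[2])/d[2]
E
python3 - <<'E'
from h import *
for c in("scene","top"): cv2.imwrite(f"pics/{c}0.png",get_image(c))
Z=dict(relay=0,pocket=.03,pivot=.088,knob=.1085,holder=.006,channel=.04,wide_holder=.006,flasher=0,nozzle=0,fitting=0,jar=0)
for n,z in Z.items():
    for c in("top","scene"):
        for r in finder.pinpoint(c,n)[:3]: print(n,c,np.round(r["xy"],1),round(r["confidence"],2),np.round(atz(c,r["xy"],z),4)[:2])
for c in("scene","top"): print(c, ray(c,(280,210)))
s=telemetry.observe();print(s["t"],s["tool_rot"],s["gripper_width"],s["contact_force"])
E
```

```text
pics
relay top [176.2 198.1] 0.55 [0.5804 0.3244]
relay scene [406.2 277.4] 0.61 [0.5752 0.3236]
pocket top [269.2 216.7] 0.92 [0.5228 0.0306]
pocket scene [295.9 217.7] 0.98 [0.5024 0.0409]
pivot top [265.8 202.8] 0.96 [0.5558 0.041 ]
pivot scene [287.1 225.2] 0.74 [0.5813 0.042 ]
pivot scene [392.1 221.3] 0.32 [0.4974 0.2654]
knob top [239.1 195.5] 0.45 [0.5724 0.1196]
knob scene [173.5 285. ] 0.75 [ 0.8086 -0.1139]
knob scene [181.1 172.7] 0.35 [ 0.5134 -0.2562]
holder top [355.3 222.5] 0.62 [ 0.5136 -0.2379]
holder top [374.2 297.5] 0.57 [ 0.2836 -0.295 ]
holder top [386.  261.1] 0.56 [ 0.3953 -0.3324]
holder scene [211.8 148.6] 0.69 [ 0.2829 -0.2951]
holder scene [194.8 208.3] 0.64 [ 0.5306 -0.2283]
holder scene [181.4 174.4] 0.57 [ 0.4202 -0.3269]
channel top [307.7 246.7] 0.85 [ 0.4318 -0.0881]
channel scene [258.3 185.6] 0.58 [ 0.4308 -0.085 ]
channel scene [180.9 173.2] 0.25 [ 0.4489 -0.3059]
wide_holder top [387.6 191.4] 0.49 [ 0.6145 -0.34  ]
wide_holder scene [141.8 223.4] 0.57 [ 0.6197 -0.3325]
flasher top [191.6 252.6] 0.65 [0.4101 0.2686]
flasher scene [394.1 219.9] 0.
[... 266 characters left out ...]
scene [128.7 191.3] 0.65 [ 0.5227 -0.4368]
fitting top [138.1 222. ] 0.48 [0.5022 0.4394]
fitting scene [460.3 266.2] 0.62 [0.5055 0.4404]
jar top [336.  147.6] 0.9 [ 0.755  -0.1778]
jar scene [172.4 284.4] 0.76 [ 0.7534 -0.1721]
jar scene [392.4 222.5] 0.72 [0.4164 0.2746]
scene (array([1.12611239, 0.20621935, 0.73916231]), array([-0.6523183 , -0.21644843, -0.72653194]))
top (array([0.28335497, 0.01266146, 1.64380986]), array([ 0.15966329, -0.00907952, -0.9871692 ]))
1.2 [[ 9.09488093e-01  4.15729971e-01  8.61306496e-06]
 [ 4.15729971e-01 -9.09488093e-01 -2.94996196e-05]
 [-4.43039597e-06  3.04102620e-05 -1.00000000e+00]] 0.08547551504701628 [-1.64602762e-01 -2.37010872e-04 -4.87704612e-01]
```

```bash
python3 -c "
import cv2;a=cv2.imread('pics/scene0.png');b=cv2.imread('pics/top0.png');print(a.shape)"
```

```text
(420, 560, 3)
```

View pics/top0.png

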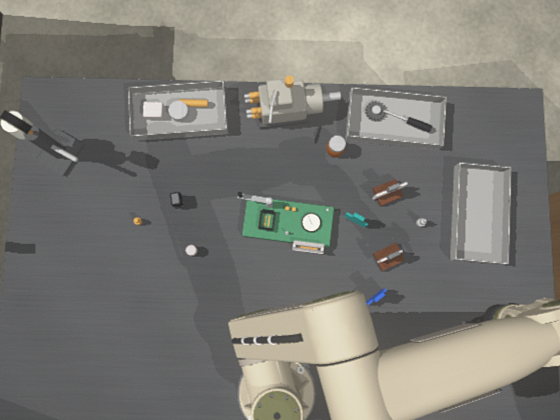

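View pics/scene0.png

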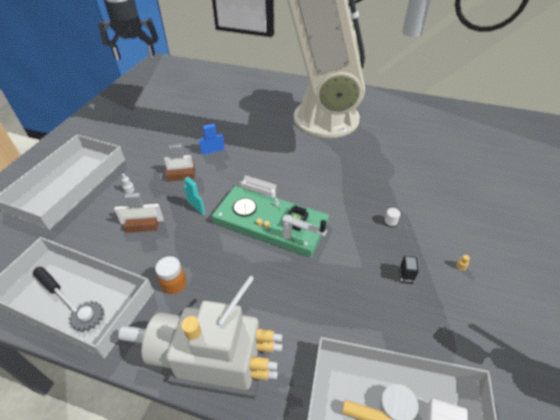

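The top view shows the tester around (288,222) px, with its pocket at about (267,219). The relay is at (176,199), the narrow holder in its stand at (389,257) and the wide one at (389,191). The blue and turquoise look-alikes are at (377,297) and (357,218). Next I'll zoom in on the parts that matter.

```bash
python3 - <<'E'
from h import *
t=cv2.imread("pics/top0.png");s=cv2.imread("pics/scene0.png")
def cr(i,x,y,w,h,f): return cv2.resize(i[y:y+h,x:x+w],(w*f,h*f),interpolation=cv2.INTER_CUBIC)
a=cr(t,235,185,100,70,4); b=cr(s,208,170,125,85,3)
W=np.zeros((600,800,3),np.uint8); W[:280,:400]=a; W[:255,400:775]=b
W[290:290+240,:240]=cr(t,160,183,40,40,6); W[290:530,250:550]=cr(t,365,232,50,40,6);W[290:530,555:795]=cr(s,385,245,40,40,6)
cv2.imwrite("pics/crop1.png",W)
hsv=cv2.cvtColor(t,cv2.COLOR_BGR2HSV); m=cv2.inRange(hsv,(60,90,50),(85,255,255)); m[:,:240]=0;m[:,336:]=0
p=cv2.findNonZero(m); box=cv2.boxPoints(cv2.minAreaRect(p)); print(box); print([np.round(atz("top",q,.03)[:2],4) for q in box])
for n,c in (("relay","top"),("holder","top"),("relay","scene"),("holder","scene"),("knob","top")):
    for r in finder.cut_out(c,n)[:3]:
        q=np.argwhere(r["mask"])[:,::-1].astype(np.float32); print(n,c,round(r["confidence"],2),np.round(r["xy"],1),len(q),cv2.minAreaRect(q))
E
```

```text
[[242.06766 235.34193]
 [247.05649 196.0548 ]
 [333.67563 207.05406]
 [328.6868  246.3412 ]]
[array([0.4636, 0.1123]), array([0.5859, 0.1004]), array([ 0.557 , -0.1676]), array([ 0.4351, -0.1528])]
relay top 0.45 [178.5 199.8] 156 ((176.5, 199.5), (15.0, 11.0), 90.0)
holder top 0.68 [359.4 221.4] 162 ((356.6000061035156, 218.29998779296875), (22.80789566040039, 8.944272994995117), 26.56505012512207)
holder top 0.45 [377.3 296.2] 116 ((377.6706237792969, 296.7823486328125), (6.399448394775391, 21.476116180419922), 49.39870071411133)
relay scene 0.64 [409.7 268.9] 471 ((409.0, 269.5), (27.0, 20.0), 90.0)
holder scene 0.62 [177.8 158.5] 438 ((178.5, 155.5), (23.0, 25.0), 90.0)
holder scene 0.59 [192.6 196.2] 295 ((193.23304748535156, 195.4524688720703), (35.180782318115234, 11.569971084594727), 70.34617614746094)
holder scene 0.58 [210.9 139.5] 516 ((210.5961456298828, 137.98077392578125), (27.26013946533203, 23.926164627075195), 78.69007110595703)
knob top 0.6 [256.  199.2] 162 ((255.3612518310547, 198.90171813964844), (33.832725524902344, 6.234344959259033), 8.746162414550781)
```

View pics/crop1.png

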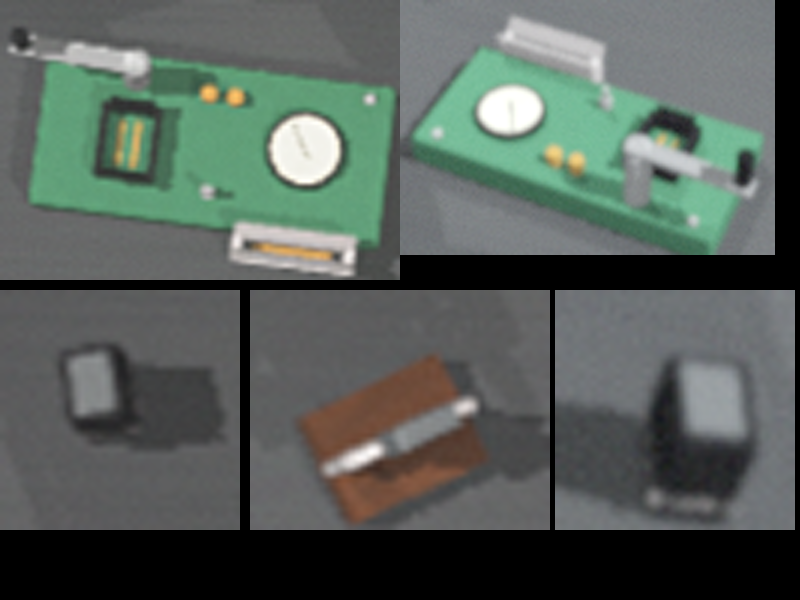

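The crops show the open-lever layout and put the pocket rim centre near (267,220) px in the top view. The grey relay cap and the holder tab are both clear. Now I'll compute poses from these.

```bash
python3 - <<'E'
from h import *
def up(X,Y,f,ox,oy,bx=0,by=0): return ((X-bx+.5)/f-.5+ox,(Y-by+.5)/f-.5+oy)
P=lambda X,Y,z:np.round(atz("top",up(X,Y,4,235,185),z)[:2],4)
print("pocket rim",[P(*q,.045) for q in((97,180),(152,185),(160,98),(107,98))], "floor",P(128,145,.03))
print("pivot",P(136,60,.095),"knob",P(20,37,.1245),"chan",P(294,250,.045),"lip ends",P(233,255,.05),P(352,268,.05),"orange",P(258,246,.03),P(332,255,.03))
def cap(c,roi,z,lo,hi):
    x,y,w,h=roi; im=cv2.imread(f"pics/{c}0.png")[y:y+h,x:x+w]; g=cv2.resize(im,None,fx=8,fy=8,interpolation=cv2.INTER_CUBIC)
    g=cv2.cvtColor(g,cv2.COLOR_BGR2GRAY); m=((g>lo)).astype(np.uint8)
    n,l,st,_=cv2.connectedComponentsWithStats(m); out=[]
    i=l[g.shape[0]*hi[1]//100,g.shape[1]*hi[0]//100]; 
    q=np.argwhere(l==i)[:,::-1]; w=np.array([atz(c,((a+.5)/8-.5+x,(b+.5)/8-.5+y),z)[:2] for a,b in q],np.float32)*1000
    r=cv2.minAreaRect(w); print(c,i,st[i],"centroid",w.mean(0),r)
cap("top",(168,190,16,16),.052,85,(50,45)); cap("scene",(401,254,20,20),.052,100,(55,40))
# holder
H=lambda X,Y,z:np.round(atz("top",up(X,Y,6,365,232,250,290),z)[:2],4)
print("plate ends",H(330,468,.061),H(472,403,.061),"tab",H(390,445,.101),H(455,413,.101),"stand",[H(*q,.024) for q in((302,420),(435,358),(487,455))],H(355,520,.024))
for n in("holder","pocket","pivot"):
  pass
E
python3 - <<'E'
import sys;sys.path.insert(0,".")
from h import *
s=cv2.imread("pics/scene0.png")
f=lambda x,y,w,h,k:cv2.resize(s[y:y+h,x:x+w],(w*k,h*k),interpolation=cv2.INTER_CUBIC)
W=np.zeros((600,800,3),np.uint8);W[:400,:400]=f(157,140,50,50,8);W[:400,400:800]=f(280,195,50,50,8)
cv2.imwrite("pics/crop2.png",W)
E
```

```text
pocket rim [array([0.4803, 0.0609]), array([0.4774, 0.0191]), array([0.5443, 0.0144]), array([0.5435, 0.0548])] floor [0.5097 0.0382]
pivot [0.5643 0.0327] knob [0.5742 0.1171] chan [ 0.4301 -0.0891] lip ends [ 0.425  -0.0429] [ 0.417  -0.1325] orange [ 0.434  -0.0626] [ 0.4283 -0.1191]Traceback (most recent call last):
  File "<stdin>", line 13, in <module>
  File "<stdin>", line 11, in cap
  File "h.py", line 10, in atz
    o,d=ray(c,xy); return o+d*(z-o[2])/d[2]
        ~~~^^^^^^
  File "h.py", line 8, in ray
    K,T=cal(c); R=T[:3,:3]; d=R.T@np.linalg.solve(K,[xy[0],xy[1],1]); return -R.T@T[:3,3],d
        ~~~^^^
  File "h.py", line 4, in cal
    k=get_calibration(c); return np.array(k["camera_matrix"]),np.array(k["camera_from_world"])
ValueError: time passes only in moves, steps and waits
```

View pics/crop2.png

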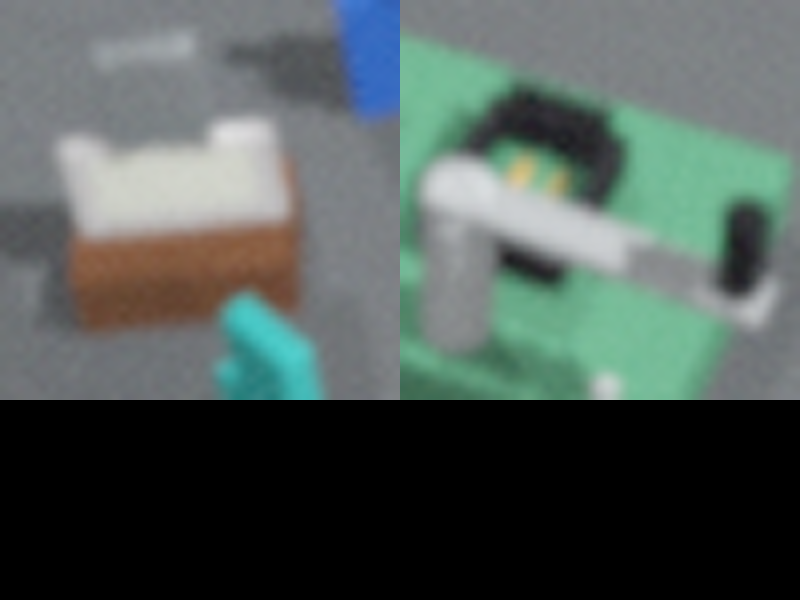

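```bash
python3 - <<'E'
import json
from plant import get_calibration
json.dump({c:{k:__import__("numpy").array(v).tolist() for k,v in get_calibration(c).items() if k.startswith("camera_")} for c in("scene","top")},open("cal.json","w"))
E
sed -i 's/k=get_calibration(c);/k=CAL[c];/; s/^def cal/import json\nCAL=json.load(open("\.\/cal.json"))\ndef cal/' h.py
cat > fit.py <<'E'
from h import *
from scipy.optimize import least_squares
def up(X,Y,f,ox,oy,bx=0,by=0): return ((X-bx+.5)/f-.5+ox,(Y-by+.5)/f-.5+oy)
def cap(c,roi,z,lo,hi):
    x,y,w,h=roi; im=cv2.imread(f"pics/{c}0.png")[y:y+h,x:x+w]; g=cv2.resize(im,None,fx=8,fy=8,interpolation=cv2.INTER_CUBIC)
    g=cv2.cvtColor(g,cv2.COLOR_BGR2GRAY); m=((g>lo)).astype(np.uint8)
    n,l,st,_=cv2.connectedComponentsWithStats(m)
    i=l[g.shape[0]*hi[1]//100,g.shape[1]*hi[0]//100]
    q=np.argwhere(l==i)[:,::-1]; w=np.array([atz(c,((a+.5)/8-.5+x,(b+.5)/8-.5+y),z)[:2] for a,b in q],np.float32)*1000
    r=cv2.minAreaRect(w); print(c,i,st[i],"centroid",w.mean(0),r)
for t in(75,95):cap("top",(168,190,16,16),.052,t,(45,45)); cap("scene",(401,254,20,20),.052,t+10,(50,40))
T=lambda X,Y:("top",up(X,Y,6,365,232,250,290)); S=lambda X,Y:("scene",up(X,Y,8,157,140))
# holder: local (y,z) points on mid-plane; y axis toward scene-left
obs=[(T(330,468),36,.061),(T(472,403),-36,.061),(S(66,140),-36,.061),(S(268,125),36,.061),(S(97,48),-17,.101),(S(193,40),17,.101),(T(390,445),17,.101),(T(455,413),-17,.101)]
def res(p,pr=0):
    r=[]
    for (c,uv),y,z in obs:
        y/=1000; w=[p[0]-np.sin(p[2])*y,p[1]+np.cos(p[2])*y,z]; r+=list(proj(c,w)-uv)
    return np.array(r)
s=least_squares(res,[.41,-.32,0],loss="soft_l1"); print("holder",s.x,np.degrees(s.x[2]));print(np.round(res(s.x).reshape(-1,2),1))
# tester
T=lambda X,Y:("top",up(X,Y,4,235,185)); S=lambda X,Y:("scene",up(X,Y,8,280,195,400,0))
S2=lambda X,Y:("scene",up(X,Y,3,208,170,400,0))
# pocket frame: floor centre, pivot top, rim corners(top)
A=[(T(97,180),(-28.5,23.5,53)),(T(152,185),(-28.5,-23.5,53)),(T(160,98),(28.5,-23.5,53)),(T(107,98),(28.5,23.5,53)),(T(128,145),(0,0,30)),(S(540,180),(0,0,30)),(T(136,60),(52,0,95)),(S(460,175),(52,0,95))]
def rt(p):
    r=[]
    for (c,uv),(x,y,z) in A:
        x/=1e3;y/=1e3;z/=1e3;C,Sn=np.cos(p[2]),np.sin(p[2]); r+=list(proj(c,[p[0]+C*x-Sn*y,p[1]+Sn*x+C*y,z])-uv)
    return np.array(r+[(p[2]+.107)*20])
s=least_squares(rt,[.51,.038,-.1],loss="soft_l1");print("pocket",s.x);print(np.round(rt(s.x)[:-1].reshape(-1,2),1))
print("knob top/scene",atz(*T(20,37),.1245),atz(*S(745,205),.1245),atz(*S(738,285),.0925))
print("chan",atz(*T(294,250),.04), "rail scene corners",atz(*S2(500,30),.05),atz(*S2(600,80),.05),atz(*S2(605,50),.05))
E
python3 fit.py
```

```text
top 2 [  23   22   70   93 5318] centroid [570.9538 319.0556] ((571.2586059570312, 319.2521667480469), (34.273555755615234, 24.710458755493164), 10.670186042785645)
scene 1 [    0     0   160   160 17163] centroid [567.3708  324.49075] ((569.6883544921875, 320.19061279296875), (55.46842575073242, 42.80521774291992), 3.7340328693389893)
top 8 [  26   26   64   86 4349] centroid [570.8111 318.8276] ((570.9181518554688, 318.7744445800781), (31.32693862915039, 21.696857452392578), 11.078965187072754)
scene 1 [    0     0   160   160 13972] centroid [566.5528 324.2611] ((569.4954833984375, 320.17803955078125), (55.081905364990234, 42.80521774291992), 3.7340328693389893)
holder [ 0.40773459 -0.33384331  0.44661496] 25.58915208594113
[[ 1.6 -0.5]
 [-0.5  0.3]
 [-0.3  0.4]
 [ 0.5  0.1]
 [-0.3 -0.2]
 [ 0.4 -0.3]
 [ 0.1 -0.3]
 [-0.2  0.2]]
pocket [ 0.50936764  0.03879766 -0.0852876 ]
[[-1.3 -1.2]
 [ 0.4 -0.8]
 [ 0.4  2.4]
 [-1.7  0.8]
 [-0.2  0.1]
 [-2.8  2.4]
 [-0.6  1. ]
 [-0.5 -0.4]]
knob top/scene [0.57421851 0.11710021 0.1245    ] [0.57490693 0.1197663  0.1245    ] [0.57565814 0.120416   0.0925    ]
chan [ 0.43058477 -0.08940753  0.04      ] rail scene corners [ 0.43302995 -0.13294887  0.05      ] [ 0.46602254 -0.02780123  0.05      ] [ 0.42923078 -0.03558977  0.05      ]
```

```bash
python3 -m jog '[[[0,0,0],[0,0,-0.145],1],[[0,0,0],[0,0,-0.145],1],[[0,0,0],[0,0,-0.145],1],[[0,0,0],[0,0,-0.145],1],[[0,0,0],[0,0,-0.145],1],[[0,0,0],[0,0,-0.145],1],[[0,0,0],[0,0,-0.145],1],[[0,0,0],[0,0,-0.145],1],[[0,0,0],[0,0,-0.145],1],[[0,0,0],[0,0,-0.145],1],[[0,0,0],[0,0,-0.145],1],[[0,0,0],[0,0,-0.145],1],[[0,0,0],[0,0,-0.145],1],[[0,0,0],[0,0,-0.145],1],[[0,0,0],[0,0,-0.145],1],[[0,0,0],[0,0,-0.145],1],[[0,0,0],[0,0,-0.145],1],[[0,0,0],[0,0,-0.145],1],[[0,0,0],[0,0,-0.145],1],[[0,0,0],[0,0,-0.145],1]]' && python3 -m jog '[[[-2.42,3.83,0],[0,0,0],1],[[-2.42,3.83,0],[0,0,0],1],[[-2.42,3.83,0],[0,0,0],1],[[-2.42,3.83,0],[0,0,0],1],[[-2.42,3.83,0],[0,0,0],1],[[-2.42,3.83,0],[0,0,0],1],[[-2.42,3.83,0],[0,0,0],1],[[-2.42,3.83,0],[0,0,0],1],[[-2.42,3.83,0],[0,0,0],1],[[-2.42,3.83,0],[0,0,0],1],[[-2.42,3.83,0],[0,0,0],1],[[-2.42,3.83,0],[0,0,0],1],[[-2.42,3.83,0],[0,0,0],1],[[-2.42,3.83,0],[0,0,0],1],[[-2.42,3.83,0],[0,0,0],1],[[-2.42,3.83,0],[0,0,0],1],[[-2.42,3.83,0],[0,0,0],1],[[-2.42,3.83,0],[0,0,0],1],[[-2.42,3.83,0],[0,0,0],1],[[-2.42,3.83,0],[0,0,0],1]]'
cat > d.py <<'E'
# usage: d.py x y z yaw_deg -> shift in tool axes (cm) and turn about tool z (rad), from the measured pose
import sys; from h import *
s=telemetry.observe(); R=np.array(s["tool_rot"]); p=np.array(s["ee_pos"]); x,y,z,w=map(float,sys.argv[1:])
cur=np.degrees(np.arctan2(R[1,0],R[0,0])); dw=(w-cur+180)%360-180
print("t",round(s["t"],2),"p",np.round(p,4),"yaw",round(cur,2),"w",round(s["gripper_width"],4),"F",np.round(s["contact_force"],1))
print("shift cm",np.round(100*R.T@(np.array([x,y,z])-p),2),"turn",np.round(-np.radians(dw),3),"tilt",np.round(R[:,2],4))
E
python3 d.py .571 .319 .08 190.8
```

```text
t: 3.45
ee_pos: [0.2391, -0.523, 0.2313]
tool_rot: [[-0.981, -0.192, 0.0], [-0.192, 0.981, -0.0], [0.0, -0.0, -1.0]]
contact_force: [0.3, -0.2, 0.2]
gripper_width: 0.0852
t: 5.45
ee_pos: [0.5725, 0.3216, 0.2313]
tool_rot: [[-0.982, -0.186, 0.0], [-0.186, 0.982, -0.0], [-0.0, -0.0, -1.0]]
contact_force: [0.2, -0.5, 0.2]
gripper_width: 0.0855
t 5.45 p [0.5725 0.3216 0.2313] yaw -169.26 w 0.0855 F [ 0.2 -0.5  0.2]
shift cm [ 0.2  -0.23 15.13] turn -0.001 tilt [ 5.e-04 -1.e-04 -1.e+00]
```

```bash
python3 - <<'E'
import io,contextlib
with contextlib.redirect_stdout(io.StringIO()): from fit import *
for t in(120,130,140):cap("scene",(401,254,20,20),.052,t,(50,40))
g=cv2.cvtColor(cv2.imread("pics/scene0.png"),cv2.COLOR_BGR2GRAY); print(g[258:276:1,402:420])
print(proj("scene",[.571,.319,.052]),proj("scene",[.577,.323,.052]))
E
```

```text
scene 1 [  42   23   83  100 6927] centroid [572.22217 321.6617 ] ((572.02099609375, 321.5929870605469), (31.900495529174805, 20.67656135559082), 8.686820983886719)
scene 1 [  44   26   79   95 6139] centroid [572.35406 321.609  ] ((572.2022705078125, 321.5912170410156), (30.080284118652344, 19.555526733398438), 9.141357421875)
scene 1 [  46   29   74   88 5326] centroid [572.4654  321.61243] ((572.1371459960938, 321.7365417480469), (28.134347915649414, 18.362945556640625), 9.915558815002441)
[[ 94  62  59  93 130 148 153 151 147 149 144 140 132 113  92 104 116 117]
 [ 79  56  58  88 131 151 159 158 158 155 156 154 145 122  96  93 113 113]
 [ 69  48  44  79 124 150 160 160 158 158 160 155 153 134  98  95 110 116]
 [ 57  36  41  75 120 151 157 159 160 156 159 160 156 141 104  96 110 120]
 [ 44  32  38  69 114 149 157 157 161 159 159 159 160 140 107  92 104 118]
 [ 34  31  37  67 110 147 159 159 159 157 157 159 154 143 110  90 109 120]
 [ 31  37  43  64 103 143 156 160 159 161 158 160 158 145 110  95 108 117]
 [ 31  40  42  59  97 139 154 159 159 159 159 159 159 147 114  94 106 118]
 [ 23  34  39  54  96 134 153 158 159 159 160 158 157 149 121  95  98 114]
 [ 31  34  37  52  87 123 147 151 153 154 155 156 155 150 126  96  96 108]
 [ 30  32  38  46  78 104 125 131 131 136 140 145 143 140 123  92  92 112]
 [ 27  39  37  46  56  75  86  95  98 104 105 112 116 112 102  79  89 111]
 [ 39  32  34  40  46  56  60  64  71  64  69  73  80  80  68  67  82 105]
 [ 28  30  28  42  41  49  50  49  50  49  50  49  53  53  55  60  86 108]
 [ 40  34  35  39  36  45  44  42  42  39  42  43  41  42  45  60  84 106]
 [ 38  27  31  41  43  41  40  42  36  38  41  40  35  44  44  67  95 112]
 [ 32  34  33  36  41  39  43  44  39  40  45  35  34  42  51  85 102 115]
 [ 39  36  39  35  38  38  40  44  40  39  40  41  37  43  63  98 109 114]]
[409.71038428 261.91628987] [411.36133162 264.54265383]
```

```bash
python3 -m jog '[[[0.1,-0.1,4],[0,0,0.01],1],[[0,0,4],[0,0,0],1],[[0,0,4],[0,0,0],1],[[0,0,4],[0,0,0],1],[[0,0,3],[0,0,0],1],[[0,0,1.6],[0,0,0],1],[[0,0,0],[0,0,0],1],[[0,0,0],[0,0,0],0],[[0,0,0],[0,0,0],0],[[0,0,0],[0,0,0],0],[[0,0,0],[0,0,0],0],[[0,0,0],[0,0,0],0],[[0,0,0],[0,0,0],0],[[0,0,0],[0,0,0],0],[[0,0,0],[0,0,0],0]]' 40; python3 d.py .511 .038 .16 173.9
```

```text
t: 6.95
ee_pos: [0.5723, 0.319, 0.0268]
tool_rot: [[-0.984, -0.176, 0.003], [-0.176, 0.984, 0.001], [-0.003, 0.001, -1.0]]
contact_force: [-0.5, -0.3, 6.1]
gripper_width: 0.0294
t 6.95 p [0.5723 0.319  0.0268] yaw -169.84 w 0.0294 F [-0.5 -0.3  6.1]
shift cm [ 10.95 -26.57 -13.36] turn 0.284 tilt [ 0.0026  0.0011 -1.    ]
```

```bash
python3 -m jog '[[[0,0,-2],[0,0,0],0],[[0,0,-3],[0,0,0.05],0],[[0,0,-3.5],[0,0,0.08],0],[[0,0,-3.5],[0,0,0.08],0],[[0,0,-2],[0,0,0.074],0],[[0.3,-2.6,0],[0,0,0],0],[[0.39,-3.57,0],[0,0,0],0],[[0.39,-3.57,0],[0,0,0],0],[[0.39,-3.57,0],[0,0,0],0],[[0.39,-3.57,0],[0,0,0],0],[[0.39,-3.57,0],[0,0,0],0],[[0.39,-3.57,0],[0,0,0],0],[[0.39,-3.57,0],[0,0,0],0],[[0.09,-1,0],[0,0,0],0],[[0,0,0],[0,0,0],0],[[0,0,0],[0,0,0],0]]'; python3 d.py .511 .038 .16 173.9
python3 - <<'E'
from h import *
t=get_image("top");s=get_image("scene")
cv2.imwrite("pics/top1.png",t);cv2.imwrite("pics/scene1.png",s)
cr=lambda i,x,y,w,h,f: cv2.resize(i[y:y+h,x:x+w],(w*f,h*f),interpolation=cv2.INTER_CUBIC)
W=np.zeros((600,800,3),np.uint8); W[:400,:400]=cr(t,232,170,100,100,4);W[:400,400:800]=cr(s,250,140,100,100,4)
cv2.imwrite("pics/crop3.png",W)
E
```

```text
t: 8.55
ee_pos: [0.5099, 0.038, 0.1653]
tool_rot: [[-0.994, 0.107, 0.0], [0.107, 0.994, 0.0], [-0.0, 0.0, -1.0]]
contact_force: [-0.2, -0.0, -1.2]
gripper_width: 0.0292
t 8.55 p [0.5099 0.038  0.1653] yaw 173.87 w 0.0292 F [-0.2 -0.  -1.2]
shift cm [-0.11  0.01  0.53] turn -0.001 tilt [ 2.e-04  4.e-04 -1.e+00]
```

View pics/crop3.png

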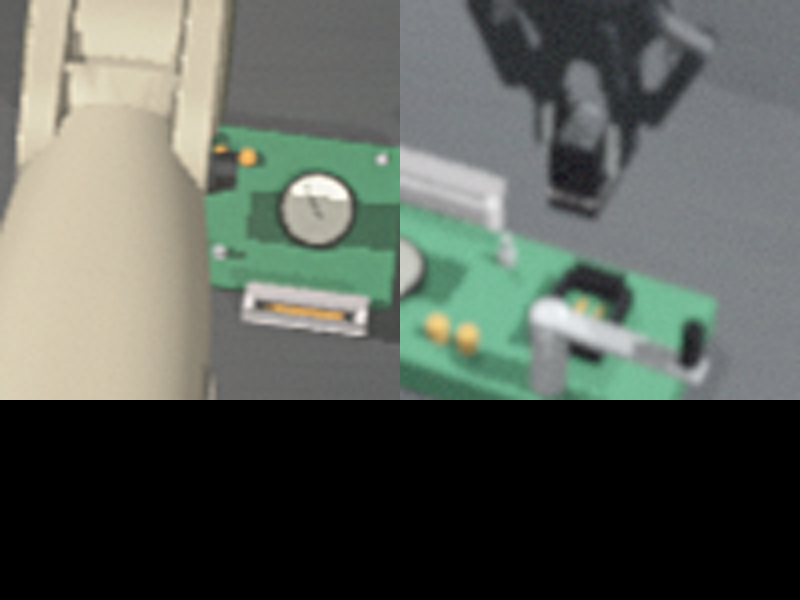

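```bash
python3 - <<'E'
from h import *
s=cv2.imread("pics/scene1.png");t=cv2.imread("pics/top0.png")
W=np.zeros((600,800,3),np.uint8)
def put(c,im,x,y,w,h,f,bx,by,polys):
    g=cv2.resize(im[y:y+h,x:x+w],(w*f,h*f),interpolation=cv2.INTER_CUBIC)
    for P,col in polys:
        q=[((proj(c,p)-[x,y]+.5)*f-.5).round().astype(int) for p in P]; cv2.polylines(g,[np.array(q)],True,col,1,cv2.LINE_AA)
    W[by:by+h*f,bx:bx+w*f]=g
def rect(c,yaw,hx,hy,z):
    C,S=np.cos(yaw),np.sin(yaw); return [[c[0]+C*x-S*y,c[1]+S*x+C*y,z] for x,y in((hx,hy),(-hx,hy),(-hx,-hy),(hx,-hy))]
yw=np.radians(-6.1); pc=(.511,.038); L=[]
L+=[(rect(pc,yw,.0285,.0235,.045),(0,0,255)),(rect(pc,yw,.0225,.0175,.03),(0,255,255))]
L+=[(rect((pc[0]+.0517,pc[1]-.0055),yw,.004,.004,.0925),(255,0,0))]
rl=[(rect((.5099,.038),yw,.02,.015,.1385),(0,255,0)),(rect((.5099,.038),yw,.015,.01,.1905),(0,255,0))]
put("scene",s,280,160,50,75,8,0,0,L+rl)
put("top",t,250,200,40,40,10,400,0,L)
cv2.imwrite("pics/crop4.png",W)
E
```

```text
(no output)
```

View pics/crop4.png

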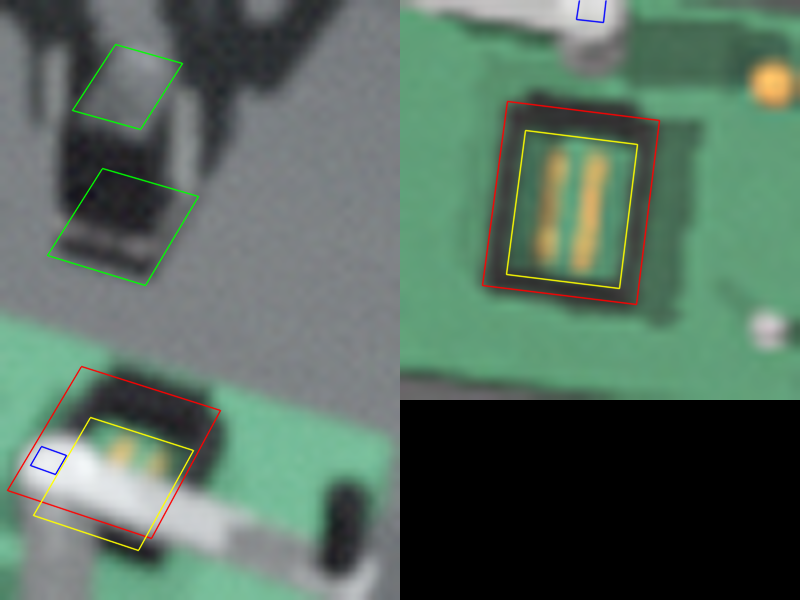

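The overlay fits the pocket well in the top view. In the scene view, relay and pocket are offset by the same ~1.3 px, so they line up with each other. Lowering now.

```bash
python3 -m jog '[[[-0.11,0,3],[0,0,0],0],[[0,0,3],[0,0,0],0],[[0,0,2],[0,0,0],0],[[0,0,0.4],[0,0,0],0],[[0,0,0.3],[0,0,0],0],[[0,0,0.3],[0,0,0],0],[[0,0,0.3],[0,0,0],0],[[0,0,0],[0,0,0],0]]'; python3 d.py .511 .038 .0568 173.9
```

```text
t: 9.45
ee_pos: [0.5113, 0.0375, 0.0727]
tool_rot: [[-0.994, 0.106, 0.001], [0.106, 0.994, -0.0], [-0.001, -0.0, -1.0]]
contact_force: [-0.2, -0.1, -1.2]
gripper_width: 0.0293
t 9.45 p [0.5113 0.0375 0.0727] yaw 173.89 w 0.0293 F [-0.2 -0.1 -1.2]
shift cm [0.04 0.05 1.59] turn -0.0 tilt [ 1.e-03 -2.e-04 -1.e+00]
```

```bash
python3 -m jog '[[[0,0,0.2],[0,0,0],0],[[0,0,0.2],[0,0,0],0],[[0,0,0.2],[0,0,0],0],[[0,0,0],[0,0,0],0]]'; python3 d.py .511 .038 .0568 173.9
```

```text
t: 9.85
ee_pos: [0.5111, 0.0378, 0.0661]
tool_rot: [[-0.994, 0.106, 0.0], [0.106, 0.994, 0.001], [-0.0, 0.001, -1.0]]
contact_force: [0.9, 3.2, -2.2]
gripper_width: 0.0295
t 9.85 p [0.5111 0.0378 0.0661] yaw 173.89 w 0.0295 F [ 0.9  3.2 -2.2]
shift cm [0.01 0.02 0.93] turn -0.0 tilt [ 5.e-04  8.e-04 -1.e+00]
```

```bash
python3 -m jog '[[[0,0.1,0.2],[0,0,0],0],[[0,0,0.3],[0,0,0],0],[[0,0,0.3],[0,0,0],0],[[0,0,0],[0,0,0],0]]'; python3 d.py .511 .038 .0568 173.9
```

```text
t: 10.25
ee_pos: [0.5103, 0.0383, 0.0575]
tool_rot: [[-0.994, 0.107, -0.002], [0.107, 0.994, -0.0], [0.001, -0.0, -1.0]]
contact_force: [-1.1, 0.4, -1.3]
gripper_width: 0.0294
t 10.25 p [0.5103 0.0383 0.0575] yaw 173.87 w 0.0294 F [-1.1  0.4 -1.3]
shift cm [-0.07 -0.02  0.07] turn -0.001 tilt [-1.5e-03 -3.0e-04 -1.0e+00]
```

```bash
python3 -m jog '[[[0,0,0.1],[0,0,0],0],[[0,0,0.05],[0,0,0],0],[[0,0,0],[0,0,0],0]]'; python3 -m jog '[[[0,0,0],[0,0,0],1],[[0,0,0],[0,0,0],1],[[0,0,0],[0,0,0],1],[[0,0,0],[0,0,0],1],[[0,0,0],[0,0,0],1],[[0,0,-1],[0,0,0],1],[[0,0,-2],[0,0,0],1],[[0,0,-4],[0,0,0],1],[[0,0,-4],[0,0,0],1],[[0,0,-3],[0,0,0],1]]';  python3 d.py .5748 .119 .099 80.9
```

```text
t: 10.55
ee_pos: [0.511, 0.0384, 0.0569]
tool_rot: [[-0.994, 0.107, 0.0], [0.107, 0.994, -0.0], [-0.0, -0.0, -1.0]]
contact_force: [-0.5, -0.3, -1.4]
gripper_width: 0.0293
t: 11.55
ee_pos: [0.5115, 0.0385, 0.2001]
tool_rot: [[-0.994, 0.106, 0.003], [0.106, 0.994, -0.0], [-0.003, -0.0, -1.0]]
contact_force: [1.2, -0.6, 0.0]
gripper_width: 0.0857
t 11.55 p [0.5115 0.0385 0.2001] yaw 173.89 w 0.0857 F [ 1.2 -0.6  0. ]
shift cm [-5.4   8.68 10.13] turn 1.623 tilt [ 2.8e-03 -3.0e-04 -1.0e+00]
```

```bash
python3 -m jog '[[[0,0,0],[0,0,0.1475],1],[[0,0,0],[0,0,0.1475],1],[[0,0,0],[0,0,0.1475],1],[[0,0,0],[0,0,0.1475],1],[[0,0,0],[0,0,0.1475],1],[[0,0,0],[0,0,0.1475],1],[[0,0,0],[0,0,0.1475],1],[[0,0,0],[0,0,0.1475],1],[[0,0,0],[0,0,0.1475],1],[[0,0,0],[0,0,0.1475],1],[[0,0,0],[0,0,0.1475],1],[[3,1.65,0],[0,0,0],1],[[3,1.65,0],[0,0,0],1],[[3,1.7,0],[0,0,0],1],[[0,0,0],[0,0,0],1]]';  python3 d.py .5748 .119 .099 80.9
python3 - <<'E'
from h import *
s=get_image("scene");cv2.imwrite("pics/scene2.png",s)
t=get_image("top");cv2.imwrite("pics/top2.png",t)
W=np.zeros((600,800,3),np.uint8)
def rect(c,yaw,hx,hy,z):
    C,S=np.cos(yaw),np.sin(yaw); return [[c[0]+C*x-S*y,c[1]+S*x+C*y,z] for x,y in((hx,hy),(-hx,hy),(-hx,-hy),(hx,-hy))]
x,y,w,h,f=265,175,70,70,8
g=cv2.resize(s[y:y+h,x:x+w],(w*f,h*f),interpolation=cv2.INTER_CUBIC)
for z,col in((.082,(0,255,0)),(.097,(0,0,255))):
  q=[((proj("scene",p)-[x,y]+.5)*f-.5).round().astype(int) for p in rect((.511,.0385),-.1065,.015,.01,z)]; cv2.polylines(g,[np.array(q)],True,col,1)
W[:560,:560]=g; W[:240,560:800]=cv2.resize(t[190:250,240:300],(240,240))
cv2.imwrite("pics/crop5.png",W)
E
```

```text
t: 13.05
ee_pos: [0.5767, 0.1221, 0.1971]
tool_rot: [[0.155, 0.988, 0.002], [0.988, -0.155, 0.001], [0.001, 0.002, -1.0]]
contact_force: [-0.2, 0.4, -0.4]
gripper_width: 0.0854
t 13.05 p [0.5767 0.1221 0.1971] yaw 81.09 w 0.0854 F [-0.2  0.4 -0.4]
shift cm [-0.34 -0.16  9.81] turn 0.003 tilt [ 2.e-03  9.e-04 -1.e+00]
```

View pics/crop5.png

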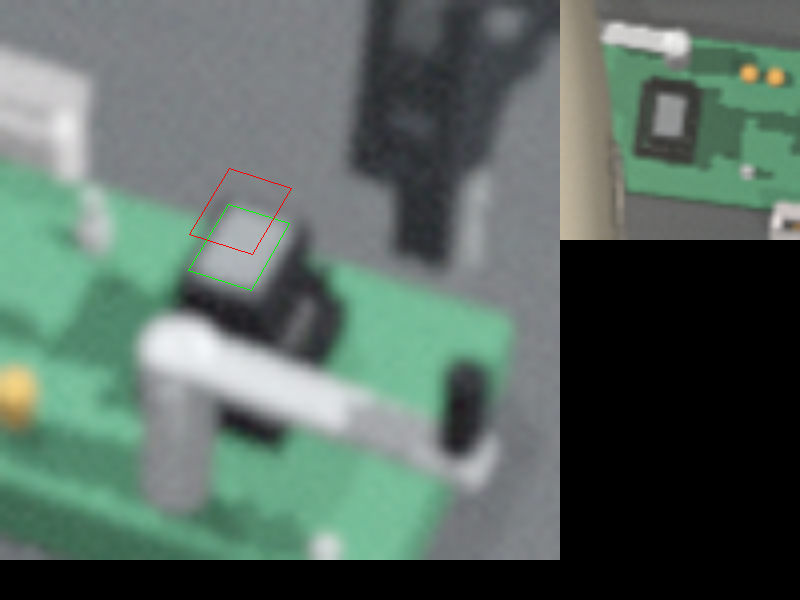

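The relay cap matches the seated model (green outline), so it sits fully down with the lever still open. Next the knob.

```bash
python3 -m jog '[[[-0.4,-0.18,3],[0,0,0],1],[[0,0,4],[0,0,0],1],[[0,0,1.8],[0,0,0],1],[[0,0,0.9],[0,0,0],1],[[0,0,0],[0,0,0],0.22],[[0,0,0],[0,0,0],0.22],[[0,0,0],[0,0,0],0.22],[[0,0,0],[0,0,0],0.22],[[0,0,0],[0,0,0],0.22],[[0,0,0],[0,0,0],0.22]]' 20;  python3 d.py .5748 .119 .099 80.9
python3 - <<'E'
from h import *
s=get_image("scene");t=get_image("top")
W=np.zeros((600,800,3),np.uint8)
W[:560,:560]=cv2.resize(s[175:245,285:355],(560,560),interpolation=cv2.INTER_CUBIC)
cv2.imwrite("pics/crop6.png",W)
E
```

```text
t: 14.15
ee_pos: [0.5727, 0.1159, 0.1004]
tool_rot: [[0.158, 0.987, 0.001], [0.987, -0.158, -0.0], [0.0, 0.001, -1.0]]
contact_force: [-1.4, -1.2, 0.1]
gripper_width: 0.019
t 14.15 p [0.5727 0.1159 0.1004] yaw 80.92 w 0.019 F [-1.4 -1.2  0.1]
shift cm [0.34 0.16 0.14] turn 0.0 tilt [ 0.0014 -0.     -1.    ]
```

View pics/crop6.png

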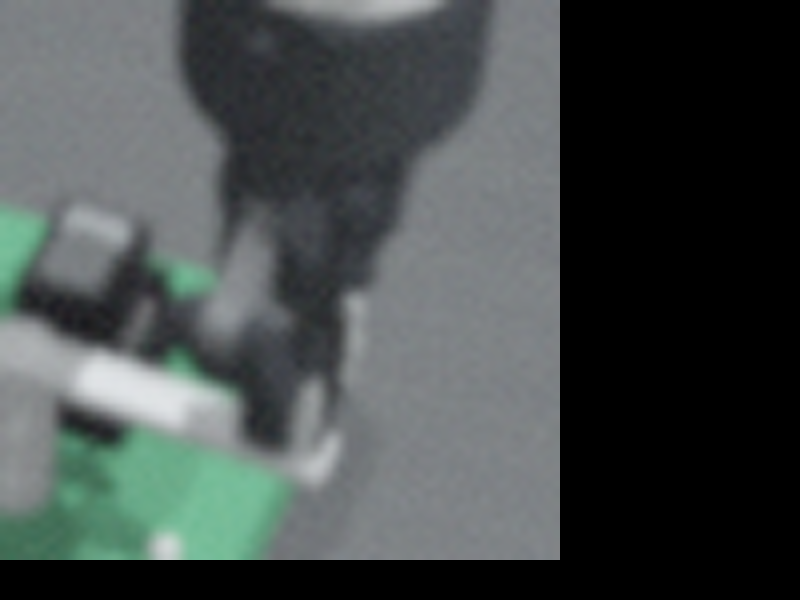

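```bash
python3 -m jog '[[[0,-0.6,0],[0,0,-0.07],0.22],[[-0.09,-1.23,0],[0,0,-0.145],0.22],[[-0.09,-1.23,0],[0,0,-0.145],0.22],[[-0.09,-1.23,0],[0,0,-0.145],0.22],[[-0.09,-1.23,0],[0,0,-0.145],0.22],[[-0.09,-1.23,0],[0,0,-0.145],0.22],[[0,0,0],[0,0,0],0.22]]';  python3 d.py .477 .042 .099 173.9
```

```text
t: 14.95
ee_pos: [0.5067, 0.1, 0.0997]
tool_rot: [[-0.594, 0.804, -0.001], [0.804, 0.594, -0.0], [0.001, -0.001, -1.0]]
contact_force: [-0.0, 0.4, 1.4]
gripper_width: 0.0186
t 14.95 p [0.5067 0.1    0.0997] yaw 126.46 w 0.0186 F [-0.   0.4  1.4]
shift cm [-2.9  -5.84  0.08] turn -0.828 tilt [-1.3e-03 -2.0e-04 -1.0e+00]
```

```bash
python3 -m jog '[[[-0.09,-1.23,0],[0,0,-0.145],0.22],[[-0.09,-1.23,0],[0,0,-0.145],0.22],[[-0.09,-1.23,0],[0,0,-0.145],0.22],[[-0.09,-1.23,0],[0,0,-0.145],0.22],[[-0.09,-1.23,0],[0,0,-0.145],0.22],[[-0.05,-0.88,0],[0,0,-0.1],0.22],[[0,0,0],[0,0,0],0.22]]';  python3 d.py .477 .042 .099 173.9
python3 - <<'E'
from h import *
s=get_image("scene");t=get_image("top")
W=np.zeros((600,800,3),np.uint8)
W[:480,:480]=cv2.resize(s[165:245,265:345],(480,480),interpolation=cv2.INTER_CUBIC)
W[:320,480:800]=cv2.resize(t[180:260,235:315],(320,320),interpolation=cv2.INTER_CUBIC)
cv2.imwrite("pics/crop7.png",W)
E
```

```text
t: 15.65
ee_pos: [0.4749, 0.0419, 0.0999]
tool_rot: [[-0.994, 0.111, 0.001], [0.111, 0.994, 0.004], [-0.001, 0.004, -1.0]]
contact_force: [0.3, 5.1, 1.2]
gripper_width: 0.0187
t 15.65 p [0.4749 0.0419 0.0999] yaw 173.62 w 0.0187 F [0.3 5.1 1.2]
shift cm [-0.21  0.03  0.09] turn -0.005 tilt [ 0.0011  0.004  -1.    ]
```

View pics/crop7.png

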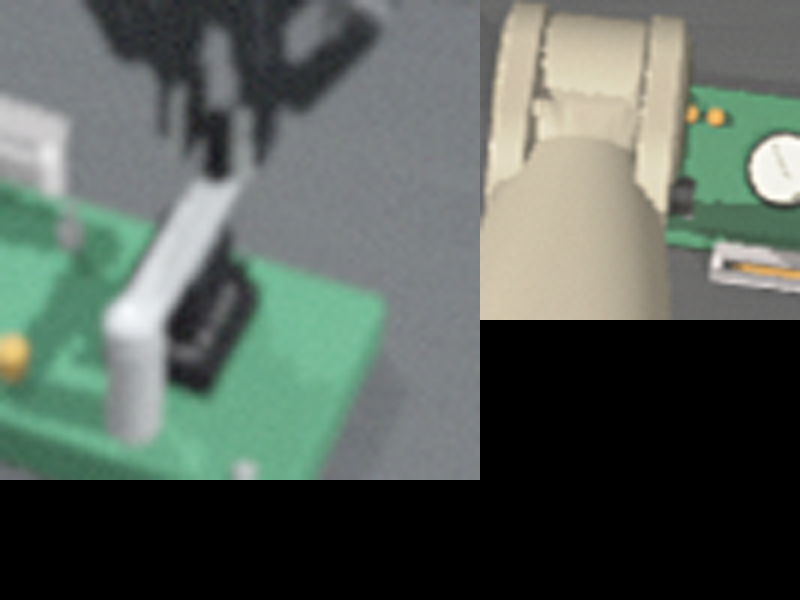

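Force of 5 N in y means the lever is against its stop, and the picture shows the bar lying over the relay. Releasing, then on to the holder.

```bash
python3 -m jog '[[[0,0.15,0],[0,0,0],0.22],[[0,0,0],[0,0,0],0.6],[[0,0,0],[0,0,0],0.6],[[0,0,0],[0,0,0],0.6],[[0,0,-3],[0,0,0],0.6],[[0,0,-4],[0,0,0],0.8],[[0,0,-4],[0,0,0.1446],1],[[0,0,-1],[0,0,0.1446],1],[[0,0,0],[0,0,0.1446],1],[[0,0,0],[0,0,0.1446],1],[[0,0,0],[0,0,0.1446],1],[[0,0,0],[0,0,0.1446],1],[[0,0,0],[0,0,0.1446],1],[[0,0,0],[0,0,0],1]]' && python3 -m jog '[[[-3.88,-2.79,0],[0,0,0],1],[[-3.88,-2.79,0],[0,0,0],1],[[-3.88,-2.79,0],[0,0,0],1],[[-3.88,-2.79,0],[0,0,0],1],[[-3.88,-2.79,0],[0,0,0],1],[[-3.88,-2.79,0],[0,0,0],1],[[-3.88,-2.79,0],[0,0,0],1],[[-3.88,-2.79,0],[0,0,0],1],[[0,0,0],[0,0,0],1]]';python3 d.py .4077 -.3338 .068 115.6
python3 - <<'E'
from h import *
s=get_image("scene");t=get_image("top");cv2.imwrite("pics/scene3.png",s);cv2.imwrite("pics/top3.png",t)
W=np.zeros((600,800,3),np.uint8)
def rect(c,yaw,hx,hy,z):
    C,S=np.cos(yaw),np.sin(yaw); return [[c[0]+C*x-S*y,c[1]+S*x+C*y,z] for x,y in((hx,hy),(-hx,hy),(-hx,-hy),(hx,-hy))]
def put(c,im,x,y,w,h,f,bx,by,polys):
    g=cv2.resize(im[y:y+h,x:x+w],(w*f,h*f),interpolation=cv2.INTER_CUBIC)
    for P,col in polys:
        q=[((proj(c,p)-[x,y]+.5)*f-.5).round().astype(int) for p in P]; cv2.polylines(g,[np.array(q)],True,col,1,cv2.LINE_AA)
    W[by:by+h*f,bx:bx+w*f]=g
H=(.4077,-.3338);a=np.radians(25.6)
L=[(rect(H,a,.003,.036,.061),(0,0,255)),(rect(H,a,.006,.017,.101),(0,255,0))]
put("scene",s,265,165,70,80,4,500,0,[]); put("top",t,235,185,100,65,3,500,330,[])
put("scene",s,150,120,60,60,8,0,0,L)
cv2.imwrite("pics/crop8.png",W)
E
```

```text
t: 17.15
ee_pos: [0.4742, 0.0422, 0.2197]
tool_rot: [[-0.433, 0.901, -0.0], [0.901, 0.433, -0.0], [-0.0, -0.0, -1.0]]
contact_force: [0.2, 0.2, -0.4]
gripper_width: 0.0858
t: 18.05
ee_pos: [0.407, -0.3398, 0.2193]
tool_rot: [[-0.432, 0.902, 0.0], [0.902, 0.432, -0.002], [-0.002, -0.001, -1.0]]
contact_force: [-0.6, 1.1, -0.0]
gripper_width: 0.0854
t 18.05 p [ 0.407  -0.3398  0.2193] yaw 115.57 w 0.0854 F [-0.6  1.1 -0. ]
shift cm [ 0.55  0.33 15.13] turn -0.001 tilt [ 2.0e-04 -2.5e-03 -1.0e+00]
```

View pics/crop8.png

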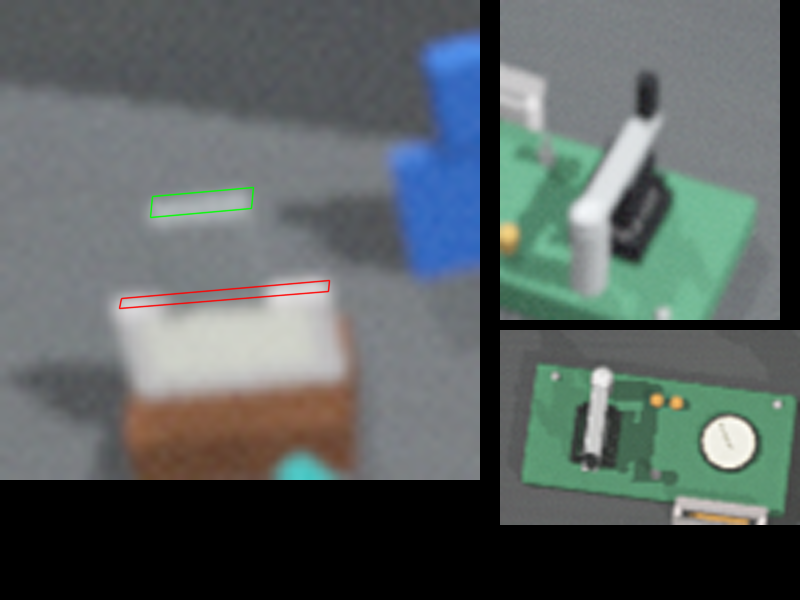

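The green and red outlines match the holder's tab and plate, and the insets confirm the lever is shut along tester -x. Now gripping the holder.

```bash
python3 -m jog '[[[0.55,0.3,3],[0,0,0],1],[[0,0,4],[0,0,0],1],[[0,0,4],[0,0,0],1],[[0,0,2.7],[0,0,0],1],[[0,0,1],[0,0,0],1],[[0,0,0],[0,0,0],1],[[0,0,0],[0,0,0],0],[[0,0,0],[0,0,0],0],[[0,0,0],[0,0,0],0],[[0,0,0],[0,0,0],0],[[0,0,0],[0,0,0],0],[[0,0,0],[0,0,0],0],[[0,0,0],[0,0,0],0],[[0,0,0],[0,0,0],0],[[0,0,0],[0,0,0],0]]' 60;python3 d.py .43 -.089 .2 83.9
```

```text
t: 19.65
ee_pos: [0.4086, -0.3285, 0.0735]
tool_rot: [[-0.434, 0.901, 0.001], [0.901, 0.434, -0.001], [-0.001, 0.0, -1.0]]
contact_force: [-1.2, -0.0, 5.3]
gripper_width: 0.0108
t 19.65 p [ 0.4086 -0.3285  0.0735] yaw 115.73 w 0.0108 F [-1.2 -0.   5.3]
shift cm [ 20.62  12.32 -12.68] turn 0.556 tilt [ 6.0e-04 -1.2e-03 -1.0e+00]
```

```bash
python3 -m jog '[[[0,0,-1],[0,0,0],0],[[0,0,-2],[0,0,0],0],[[0,0,-3],[0,0,0],0],[[0,0,-3.5],[0,0,0.139],0],[[0,0,-2],[0,0,0.139],0],[[0,0,-1],[0,0,0.139],0],[[0,0,0],[0,0,0.139],0],[[3,-0.03,0],[0,0,0],0],[[4.1,-0.05,0],[0,0,0],0],[[4.1,-0.05,0],[0,0,0],0],[[4.1,-0.05,0],[0,0,0],0],[[4.1,-0.05,0],[0,0,0],0],[[4.1,-0.05,0],[0,0,0],0],[[1.1,0,0],[0,0,0],0],[[0,0,0],[0,0,0],0],[[0,0,0],[0,0,0],0],[[0,0,0],[0,0,0],0]]';python3 d.py .4315 -.0836 .12 83.9
python3 - <<'E'
from h import *
s=get_image("scene");t=get_image("top");cv2.imwrite("pics/scene4.png",s);cv2.imwrite("pics/top4.png",t)
W=np.zeros((600,800,3),np.uint8)
S=telemetry.observe();p=np.array(S["ee_pos"]);R=np.array(S["tool_rot"]);x0=R[:,0];y0=R[:,1]
H=p-.0044*x0; H[2]=p[2]-.0675
def rc(hy,hx,z): return [[*(H+a*hy*x0+b*hx*y0)[:2],H[2]+z] for a,b in((1,1),(-1,1),(-1,-1),(1,-1))]
def rect(c,yaw,hx,hy,z):
    C,S=np.cos(yaw),np.sin(yaw); return [[c[0]+C*x-S*y,c[1]+S*x+C*y,z] for x,y in((hx,hy),(-hx,hy),(-hx,-hy),(hx,-hy))]
def put(c,im,x,y,w,h,f,bx,by,polys):
    g=cv2.resize(im[y:y+h,x:x+w],(w*f,h*f),interpolation=cv2.INTER_CUBIC)
    for P,col in polys:
        q=[((proj(c,p)-[x,y]+.5)*f-.5).round().astype(int) for p in P]; cv2.polylines(g,[np.array(q)],True,col,1,cv2.LINE_AA)
    W[by:by+h*f,bx:bx+w*f]=g
C=(.431,-.088)
L=[(rc(.036,.003,0),(0,0,255)),(rc(.036,.003,.055),(0,0,255)),(rect(C,-.1065,.0045,.04,.04),(0,255,0)),(rect(C,-.1065,.0115,.04,.05),(255,255,0))]
put("scene",s,225,130,65,75,8,0,0,L); put("top",cv2.imread("pics/top0.png"),295,232,45,30,6,525,0,L[2:])
cv2.imwrite("pics/crop9.png",W)
E
```

```text
t: 21.35
ee_pos: [0.4319, -0.0842, 0.1978]
tool_rot: [[0.108, 0.994, 0.0], [0.994, -0.108, -0.0], [-0.0, 0.0, -1.0]]
contact_force: [-0.2, -0.3, 0.3]
gripper_width: 0.0109
t 21.35 p [ 0.4319 -0.0842  0.1978] yaw 83.8 w 0.0109 F [-0.2 -0.3  0.3]
shift cm [ 0.06 -0.05  7.78] turn -0.002 tilt [ 0.e+00 -5.e-04 -1.e+00]
```

View pics/crop9.png

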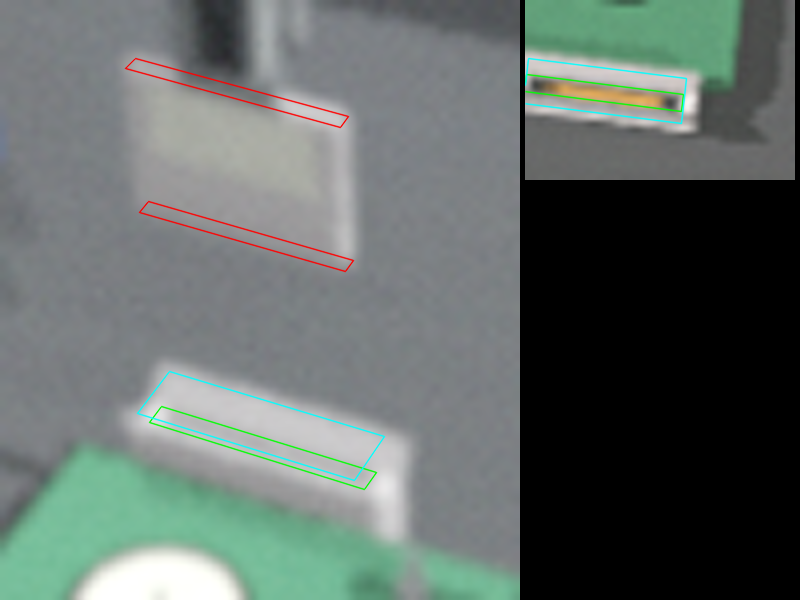

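The scene view shows the same small bias for holder and channel, and the top view confirms the channel centre. I'm lowering into the channel.

```bash
python3 -m jog '[[[0.05,-0.05,3],[0,0,0],0],[[0,0,3],[0,0,0],0],[[0,0,1.5],[0,0,0],0],[[0,0,0.5],[0,0,0],0],[[0,0,0.5],[0,0,0],0],[[0,0,0.4],[0,0,0],0],[[0,0,0],[0,0,0],0]]';python3 d.py .4315 -.0836 .0795 83.9;  python3 -m jog '[[[0,0,0.3],[0,0,0],0],[[0,0,0.3],[0,0,0],0],[[0,0,0],[0,0,0],0]]';python3 d.py .4315 -.0836 .0795 83.9
```

```text
t: 22.15
ee_pos: [0.4316, -0.0828, 0.109]
tool_rot: [[0.107, 0.994, 0.0], [0.994, -0.107, -0.0], [-0.0, 0.001, -1.0]]
contact_force: [-0.1, -0.9, -0.5]
gripper_width: 0.0109
t 22.15 p [ 0.4316 -0.0828  0.109 ] yaw 83.87 w 0.0109 F [-0.1 -0.9 -0.5]
shift cm [-0.08 -0.    2.95] turn -0.001 tilt [ 5.e-04 -3.e-04 -1.e+00]
t: 22.45
ee_pos: [0.4319, -0.0826, 0.1029]
tool_rot: [[0.106, 0.994, 0.001], [0.994, -0.106, -0.0], [-0.0, 0.001, -1.0]]
contact_force: [0.9, 0.1, -1.8]
gripper_width: 0.0111
t 22.45 p [ 0.4319 -0.0826  0.1029] yaw 83.89 w 0.0111 F [ 0.9  0.1 -1.8]
shift cm [-0.1  -0.03  2.34] turn -0.0 tilt [ 1.2e-03 -4.0e-04 -1.0e+00]
```

```bash
python3 -m jog '[[[-0.08,0,0.4],[0,0,0],0],[[0,0,0.5],[0,0,0],0],[[0,0,0.4],[0,0,0],0],[[0,0,0],[0,0,0],0]]' 90;python3 d.py .4315 -.0836 .0795 83.9;  python3 -m jog '[[[0,0,0.3],[0,0,0],0],[[0,0,0.3],[0,0,0],0],[[0,0,0],[0,0,0],0],[[0,0,0],[0,0,0],0]]';python3 d.py .4315 -.0836 .0795 83.9
```

```text
t: 22.85
ee_pos: [0.4317, -0.0834, 0.0893]
tool_rot: [[0.107, 0.994, 0.001], [0.994, -0.107, -0.0], [0.0, 0.001, -1.0]]
contact_force: [3.3, -0.4, -3.3]
gripper_width: 0.0104
t 22.85 p [ 0.4317 -0.0834  0.0893] yaw 83.88 w 0.0104 F [ 3.3 -0.4 -3.3]
shift cm [-0.03 -0.02  0.98] turn -0.0 tilt [ 8.e-04 -0.e+00 -1.e+00]
t: 23.25
ee_pos: [0.4318, -0.0834, 0.0842]
tool_rot: [[0.106, 0.994, 0.001], [0.994, -0.106, -0.0], [-0.0, 0.001, -1.0]]
contact_force: [2.1, 0.2, 3.7]
gripper_width: 0.0105
t 23.25 p [ 0.4318 -0.0834  0.0842] yaw 83.89 w 0.0105 F [2.1 0.2 3.7]
shift cm [-0.02 -0.03  0.47] turn -0.0 tilt [ 1.2e-03 -3.0e-04 -1.0e+00]
```

```bash
python3 -m jog '[[[0,0.08,0.2],[0,0,0],0],[[0,0,0.2],[0,0,0],0],[[0,0,0.1],[0,0,0],0],[[0,0,0],[0,0,0],0],[[0,0,0],[0,0,0],0],[[0,0,0],[0,0,0],0]]';python3 d.py .4315 -.0836 .0795 83.9
```

```text
t: 23.85
ee_pos: [0.4321, -0.0834, 0.0795]
tool_rot: [[0.106, 0.994, 0.0], [0.994, -0.106, -0.0], [-0.0, 0.0, -1.0]]
contact_force: [-0.1, 0.4, 8.8]
gripper_width: 0.0108
t 23.85 p [ 0.4321 -0.0834  0.0795] yaw 83.89 w 0.0108 F [-0.1  0.4  8.8]
shift cm [-0.02 -0.06  0.  ] turn -0.0 tilt [ 4.e-04 -5.e-04 -1.e+00]
```

```bash
python3 -m jog '[[[0,0,0.1],[0,0,0],0],[[0,0,0.1],[0,0,0],0],[[0,0,0],[0,0,0],0],[[0,0,0],[0,0,0],0],[[0,0,0],[0,0,0],0]]';python3 d.py .4315 -.0836 .0795 83.9
```

```text
t: 24.35
ee_pos: [0.4324, -0.0835, 0.0794]
tool_rot: [[0.106, 0.994, 0.002], [0.994, -0.106, -0.001], [-0.001, 0.002, -1.0]]
contact_force: [-4.6, 3.1, 26.9]
gripper_width: 0.0099
t 24.35 p [ 0.4324 -0.0835  0.0794] yaw 83.9 w 0.0099 F [-4.6  3.1 26.9]
shift cm [-0.02 -0.09 -0.01] turn 0.0 tilt [ 0.0018 -0.001  -1.    ]
```

```bash
python3 -m jog '[[[0,0,-0.07],[0,0,0],0],[[0,0,0],[0,0,0],0],[[0,0,0],[0,0,0],0],[[0,0,0],[0,0,0],0]]';python3 d.py .4315 -.0836 .0795 83.9
python3 - <<'E'
from h import *
s=get_image("scene");t=get_image("top")
W=np.zeros((600,800,3),np.uint8)
W[:525,:800]=cv2.resize(s[150:255,190:350],(800,525),interpolation=cv2.INTER_CUBIC)
cv2.imwrite("pics/crop10.png",W)
for n in("wide_holder","flasher","nozzle","fitting","jar"):
    r=finder.pinpoint("scene",n)[:2];print(n,[(np.round(q["xy"],0),round(q["confidence"],2)) for q in r])
E
```

```text
t: 24.75
ee_pos: [0.4322, -0.0835, 0.0794]
tool_rot: [[0.106, 0.994, 0.001], [0.994, -0.106, -0.001], [-0.001, 0.001, -1.0]]
contact_force: [-2.6, 2.7, 21.1]
gripper_width: 0.0106
t 24.75 p [ 0.4322 -0.0835  0.0794] yaw 83.9 w 0.0106 F [-2.6  2.7 21.1]
shift cm [-0.02 -0.07 -0.01] turn -0.0 tilt [ 1.2e-03 -8.0e-04 -1.0e+00]
wide_holder [(array([144., 224.]), 0.85)]
flasher [(array([392., 220.]), 0.58), (array([460., 265.]), 0.41)]
nozzle [(array([128., 191.]), 0.69)]
fitting [(array([462., 264.]), 0.66)]
jar [(array([173., 285.]), 0.61), (array([292., 222.]), 0.61)]
```

View pics/crop10.png

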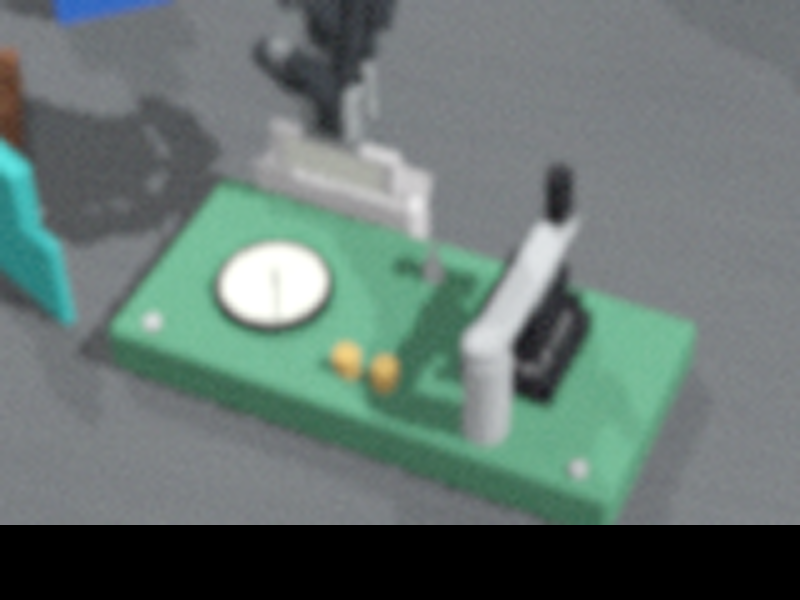

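The holder sits in the rail, the lever is shut over the relay, and the dial needle has moved. The bystanders are unmoved, so I'm handing in.

```bash
python3 -c "
from plant import robot
print(robot.job_done())"; python3 d.py .4315 -.0836 .0795 83.9
```

```text
the job is handed in; nothing more can be done
None
the job is handed in; nothing more can be done
```

I handed the job in at about 25 s of the 72 s allowed. The relay is in the pocket, the lever is shut over it, and the gripper is still holding the narrow holder pressed down in the channel. No verdict was reported, and the pose could not be read after hand-in.

- **Relay:** Its cap matched the outline expected for a seated relay while the lever was still open.
- **Lever:** It met its stop with about 5 N, and later pictures show it shut.
- **Holder:** The foot's travel was judged from force and height, as it could not be read directly. At 9 N it was nearly down; pressing further raised the force to 27 N with no more movement. I eased back to about 21 N, with the grip set to 90 N and the tool upright, and the tester's dial needle had moved.
- **Bystanders:** All five were found within about 3 pixels of where they started.
- **Disagreements:** The two cameras differed by about 1 to 2 mm, and the network's pocket point in the top view was about 12 mm off my own fit, so I used the fit. I gripped the holder about 4 mm off its middle and corrected for that when placing it. It went in with only about 3 N of side force.

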